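# Switch on a downdraft sanding station through its guarded switch

### The job

Switch on the fan of the sanding station: with a fingertip swing the guard up and back and, while it is held up, push the toggle beneath it over to its far side, towards the guard's hinge; then draw out and let the guard drop fully shut over the switched-on toggle. Only push these parts, without gripping or forcing them, and leave the bare lamp toggle and all loose things as they are.

Things in the scene. Friction and masses are not known exactly. Their poses are not given: they have to be found in the camera images.
- station: Benchtop downdraft sanding station, light grey, fixed. Origin on the bench under the middle of its front control ledge; x points from the ledge to the perforated bed, y to its left, z up. Ledge 120 (x) x 340 (y) mm, 50 mm high, centred on the origin; bed 280 x 500 mm, 100 mm high, at x = 60 to 340 mm. Its ledge side faces the robot's right (yaw near 90 deg); place and yaw vary.
- fan_box: Dark steel switch box 100 (x) x 90 (y) x 50 (z) mm with the guarded fan toggle; fixed on the ledge's left or right half (varies), lamp_box on the other, 150 mm between centres. Origin at the centre of its underside, 50 mm above the bench; axes as the station's. Top face 50 mm above its origin, flush with the bed; front face at x = -50 mm.
- guard (a joint): Angle of the hinged guard over the fan toggle, an aluminium channel with a clear window, hinged at the back. 0 rad = shut; grows as it swings up and back to its stop at 1.40. About 90 g with a weak return spring: under 2 N at the lip lifts it, and let go it falls shut by itself from any angle, so it must be held up while the toggle is flipped.
- guard_hinge (a point): Middle of the guard's hinge pin (along y), at x = +40, z = +64 mm in the fan_box frame. In that frame the shut guard has: roof x = -50 to +50 mm, 76 mm wide, underside at z = 98, top 101; side cheeks 3 mm thick, 70 mm clear between them, down to z = 57; front wall at x = -52 to -48 mm down to the lip at z = 81.
- guard_lip (a point): Middle of the free edge of the guard's finger lip, on its underside; shut, it is at x = -68, z = +81 mm in the fan_box frame; it moves with the guard. The lip is a level ledge 76 mm wide, 3 mm thick, standing out 17 mm from the guard's front wall, beyond the box's front face: free air lies below and before it, so a tilted fingertip can go under it.
- fan_toggle (a joint): The guarded toggle, a steel bat lever 36 mm long, about 10 mm thick. 0 rad = off, leaning 0.42 rad to the front (-x, to the lip); 0.84 rad = on, leaning 0.42 rad to the back (+x, to the hinge). Snap action: it stays at either end, and pushed past the middle (0.42 rad) it snaps over. 2 to 3 N near its end moves it.
- fan_toggle_pivot (a point): Pivot of the fan toggle, at the middle of the fan_box top, 55 mm above the fan_box origin. The lever's end is 36 mm from it.
- lamp_toggle (a joint): Bare toggle of the lamp, same lever and same values, in the middle of lamp_box, without a guard. Stays off (0).
- lamp_box: Box of the same size as fan_box with the bare lamp toggle on top. Origin at the centre of its underside, 50 mm above the bench.
- mdf_box: Loose open plywood box 110 x 150 x 85 mm on the bed, origin at the centre of its underside.
- sanding_block: Loose cork sanding block 65 x 110 x 33 mm on the bed, origin at the centre of its underside.
- drawer_knob: Loose turned wooden drawer knob, 30 mm across, 28 mm high, on the ledge between the two boxes, origin at its underside.
- tape: Loose roll of masking tape lying flat on the bench before the ledge, near its middle, 100 mm across, 24 mm high, origin at its underside.
- brush: Loose yellow brush, 200 mm long, lying on the bench before the left end of the ledge.
- glue: Loose white glue jar, 60 mm across, 70 mm high, standing on the bed behind the middle of the ledge, origin at its underside.
- bowl_a: Loose blue bowl 116 mm across, 50 mm high, on the bench before the right end of the ledge, origin at its underside.
- bowl_b: Loose yellow bowl 110 mm across, 50 mm high, on the bench 0.27 m before the ledge, origin at its underside.

How it is judged:
On the way, in this order (a step that is already met when the one before it is completed fails the run):
1. the guard is swung up while the fan toggle is still off (value of joint guard above 0.25 rad and value of joint fan_toggle below 0.3 rad), for 0.1 s.
2. the fan toggle is flipped on under the raised guard (value of joint fan_toggle above 0.7 rad and value of joint guard above 0.1 rad), for 0.1 s.
At the end, for the whole second after the job is handed in: The fan toggle is on (above 0.7 rad), the guard has fallen shut over it (below 0.06 rad) and the lamp toggle is still off (value of joint fan_toggle above 0.7 rad and value of joint guard below 0.06 rad and value of joint lamp_toggle below 0.2 rad); the robot touches nothing.
It fails at once if the lamp toggle is flipped (value of joint lamp_toggle above 0.42 rad).
It fails at once if the guard is gripped hard or forced (over 30 N) (contact force between the fingers and guard above 30 N).
It fails at once if a loose thing is lifted, carried or pushed more than 25 mm (distance of any of mdf_box, sanding_block, drawer_knob, tape, brush, glue, bowl_a, bowl_b from where it was at the start of the episode above 0.025 m).
It also fails if it takes over 45 s, if anything falls off the work surface, if the arm or the gripper's body presses on something with over 40 N, if the wrist force passes 120 N, or if a joint passes its speed limit or range.

### The arm

A 6-joint arm with a two-finger parallel gripper is mounted at the origin on the work surface. World frame = base frame: x ahead of the robot, y to its left, z up, the work surface at z = 0. Lengths are in m, angles in rad, forces in N, time in s.
With the tool pointing down it reaches from about 0.425 to 1.125 m from the base axis. Payload 14.9 kg.
Tool frame: the origin (TCP) lies midway between the tips of the shut fingers; the grasp point (between the pads) lies 19 mm behind it (robot.grasp_offset is the distance from the TCP to the grasp point, in m); z points along the fingers, x is the direction in which the jaws open and shut, and the axes are right-handed (so a half turn about z gives the same grasp; the last joint's range is limited). The gripper opens to 91 mm and grips with 3 to 60 N. Pads are 32 mm wide; open, the fingers measure 118 mm over their backs; the gripper's body (76 mm by 178 mm) begins 60 mm behind the grasp point.
Start: joints at [-1.14, 0.379, 1.734, -0, 1.028, -0.033], TCP at [0.313, -0.626, 0.214] pointing down, gripper open.
Joint ranges: [-2.77, 2.77], [-0.74, 2.19], [0, 2.66], [-1.06, 4.2], [0.31, 2.87], [-3.08, 3.08]. Speed limits (rad/s): [1.89, 1.89, 2.39, 3.14, 3.14, 3.14].

### API

Orientations are given as a unit quaternion [w, x, y, z].
In Python, from station import robot, eyes, ticket, spotter gives the robot as it stands. The module is installed in compiled form; this text tells all that it offers.
- The arm moves only by the tool drive_tool, never from a script. Its argument "increments" is a list of rows, each a list of 7 numbers: the shift along the tool's x, y, z in mm, then the turn, a rotation vector about the tool's x, y, z in degrees, then the closure, from 0 (fully open) to 1 (shut). In form: [[dx, dy, dz, rx, ry, rz, hand], ...]. A call has 1 to 12 rows; each row shifts and turns the commanded pose from where the row before left it, along the tool's axes as they then stand; what a row does not reach is not made up. A row lasts 1/12 s, in which the tool goes at most 41.7 mm and 7.16 degrees, less where a joint would pass 70% of its speed; a pose out of reach is approached as far as the arm can. A call is refused whole if a number of a shift passes 41.7 or a number of a turn 7.16, either way. A call with a gripper value outside its range is refused whole. The fingers move at their own pace and stop on an object; "newtons" is the grip in N (left out, the last holds). Time passes only in rows, so rows that do not move let the fingers close. It gives the time, the measured TCP pose, the force and the opening at its end, in the units of the state.
- robot.get_obs(): the state, without advancing time (a new reading comes with each control period).
- eyes.get_image(name): name is "scene" or "top"; returns a dict with "pixels" (420x560x3 uint8, red, green, blue), "range_z" (420x560 float32, m along the optical axis (not along the pixel's ray), 0 where there is no reading), "intrinsics" (3x3 intrinsics, pixels), "origin" and "orientation" of the camera in the world. Camera axes: x right, y down, z forward; pixel columns grow to the right and rows downward; lengths in m; the calibration is good to about 2 mm. A picture is of the moment at which its call begins.
- ticket.job_done(): hands the job in, once; it reports no verdict.
Trained networks look in a picture, given as the dict that the camera call returned (one of the last four; its "shot" number tells which), for a name from the list of things; names that differ only in an ending like _2 or _b are one class to them, and where a whole thing is asked for, a point or a joint stands for the part that bears it (a point fixed in the world has none). Each returns a list of dicts, best first, with "score" (0 to 1); they miss things now and then, are a little off and sometimes report something else, mostly with a low value. They report only what shows in the picture. A call takes as long as a camera call.
- spotter.spot_in(picture, target): "xyz" ([x, y, z] in m, in the coordinates of the camera as it stood for that picture, good to about 4 mm: the middle of the surface that is visible of it).
- spotter.regions_of(picture, target): "mask" (420x560 bool, what is visible of it).
The state is a dict: "t": time; "joint_positions": joint angles; "joint_vel": joint speeds; "tau": joint torques, N m; "eef_pos": TCP position; "orientation": TCP orientation; "wrist_force": force on the tool from outside, world axes, zero at the start; "ft_torque": the same for the moment, N m; "finger_gap": opening from 0.0 (shut) to 1.0 (fully open).
Only numpy, scipy, OpenCV 4.12 (cv2) and the standard library are available. Lean on these libraries where they do the work, as an engineer would, in place of code of your own. Each camera call takes 0.05 s, during which the arm holds its last target. There are 200 camera calls.

## Working session

There is one attempt and no reset: what is moved stays moved. The work goes in short steps, Python scripts to look and compute and a tool call to move; the robot and the scene stay as the last step left them, time stands still between calls to the robot, and variables do not carry over. Pictures are saved under pics/ and viewed, about 8 in all and at most 12, crops included, and the job is handed in when it is done.

Besides the shell and the picture viewer there is one more tool, called after "Emit:" by a JSON object that holds its "fn" and its "kwargs". drive_tool: Moves the arm, as the interface text tells. Its arguments: {"type":"object","properties":{"increments":{"type":"array"},"newtons":{"type":"number"}},"required":["increments"]}

```bash
mkdir -p pics
cat > h.py <<'E'
import numpy as np, cv2
from scipy.spatial.transform import Rotation as R
from station import robot, eyes, ticket, spotter
def rot(q): return R.from_quat([q[1],q[2],q[3],q[0]])
def shot(name,save=None):
    p=eyes.get_image(name)
    if save: cv2.imwrite('pics/'+save,cv2.cvtColor(p['pixels'],cv2.COLOR_RGB2BGR))
    return p
def c2w(p,x): return rot(p['orientation']).apply(x)+np.array(p['origin'])
def cloud(p):
    K=np.array(p['intrinsics']);z=p['range_z'];v,u=np.mgrid[:420,:560]
    X=np.stack([(u-K[0,2])/K[0,0]*z,(v-K[1,2])/K[1,1]*z,z],-1)
    W=c2w(p,X.reshape(-1,3)).reshape(420,560,3); W[z==0]=np.nan; return W
def proj(p,w):
    K=np.array(p['intrinsics']);c=rot(p['orientation']).inv().apply(np.atleast_2d(w)-np.array(p['origin']))
    return c[:,:2]/c[:,2:]*[K[0,0],K[1,1]]+[K[0,2],K[1,2]]
E
python3 - <<'E'
from h import *
np.set_printoptions(precision=4,suppress=True)
for n in ['scene','top']:
    p=shot(n,n+'0.png'); print(n,p['origin'],p['orientation'],p['intrinsics'])
    for t in ['station','fan_box','lamp_box','guard','guard_lip','guard_hinge','lamp_toggle','fan_toggle','drawer_knob','tape','glue','bowl_a','brush','mdf_box']:
        try: print(t,[(c2w(p,d['xyz']).round(3).tolist(),round(d['score'],2)) for d in spotter.spot_in(p,t)[:3]])
        except Exception as e: print(t,e)
print(robot.get_obs())
E
```

```text
scene [ 0.8418 -0.5799  0.5904] [-0.4193  0.8793  0.2034 -0.0986] [[425.0844   0.     276.8444]
 [  0.     425.0844 205.6598]
 [  0.       0.       1.    ]]
station [([0.666, 0.028, 0.093], 0.78)]
fan_box [([0.524, -0.089, 0.137], 0.84)]
lamp_box [([0.669, -0.073, 0.098], 0.74)]
guard [([0.528, -0.081, 0.146], 0.65)]
guard_lip [([0.526, -0.08, 0.148], 0.95)]
guard_hinge [([0.525, -0.096, 0.139], 0.95)]
lamp_toggle [([0.589, 0.139, 0.139], 0.42)]
fan_toggle [([0.696, 0.123, 0.132], 0.26)]
drawer_knob [([0.59, -0.056, 0.073], 0.66)]
tape [([0.624, -0.193, 0.019], 0.64)]
glue [([0.59, 0.14, 0.139], 0.83), ([0.669, -0.07, 0.1], 0.5)]
bowl_a [([0.731, -0.251, 0.022], 0.89), ([0.593, -0.318, 0.024], 0.59)]
brush [([0.443, -0.215, 0.018], 0.57)]
mdf_box [([0.666, 0.03, 0.092], 0.61)]
top [ 0.4932 -0.0496  0.9746] [-0.0277  0.7123 -0.7005  0.0324] [[472.1494   0.     278.8848]
 [  0.     472.1494 203.8901]
 [  0.       0.       1.    ]]
station [([0.59, 0.108, 0.101], 0.66)]
fan_box [([0.523, -0.062, 0.148], 0.64), ([0.518, -0.053, 0.152], 0.53)]
lamp_box [([0.661, -0.04, 0.102], 0.9), ([0.6
[... 395 characters left out ...]
22, -0.179, 0.018], 0.61)]
glue [([0.578, 0.157, 0.174], 0.75)]
bowl_a [([0.743, -0.267, 0.023], 0.81), ([0.614, -0.327, 0.023], 0.76)]
brush [([0.429, -0.204, 0.018], 0.89)]
mdf_box [([0.431, 0.154, 0.109], 0.61)]
{'t': 1.5, 'joint_positions': array([-1.1403,  0.3789,  1.7342, -0.    ,  1.0285, -0.0333]), 'joint_vel': array([-0.0002, -0.0004, -0.0003, -0.0003, -0.0003, -0.0002]), 'tau': array([  0.0003, -76.3687, -43.4738,   0.0651,   0.0389,   0.    ]), 'eef_pos': array([ 0.3131, -0.626 ,  0.2139]), 'orientation': array([-0.    ,  0.8507, -0.5257, -0.    ]), 'wrist_force': array([ 0.1625, -0.4626,  0.1164]), 'ft_torque': array([ 0.0053,  0.0364, -0.0154]), 'finger_gap': 1.0057054767994713}
```

View pics/scene0.png

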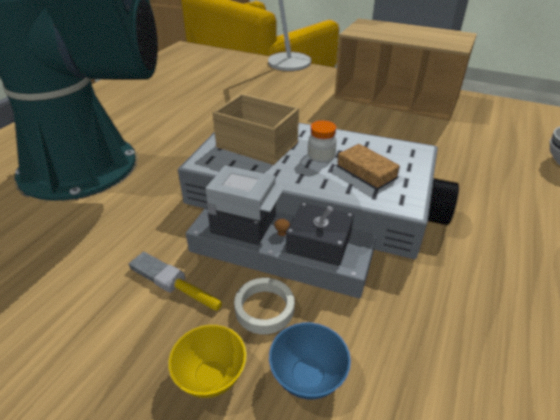

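View pics/top0.png

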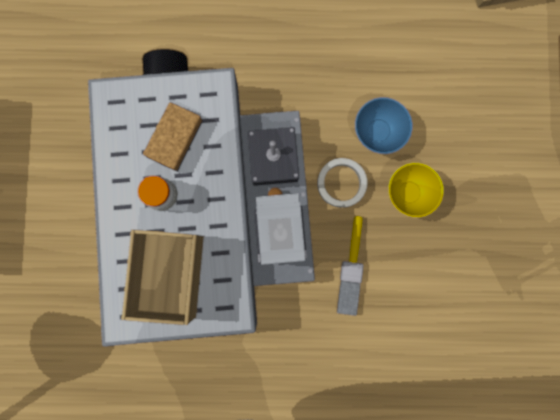

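Run:
```python
from h import *
np.set_printoptions(precision=4,suppress=True)
for n in ['scene','top']:
    p=shot(n);W=cloud(p).reshape(-1,3);W=W[~np.isnan(W[:,0])]
    # guard roof/lip region
    m=(abs(W[:,0]-.52)<.1)&(abs(W[:,1]+.07)<.12)
    g=W[m&(abs(W[:,2]-.151)<.006)]
    print(n,len(g),np.median(g[:,2]),cv2.minAreaRect(g[:,:2].astype(np.float32)))
    l=W[m&(W[:,2]>.126)&(W[:,2]<.141)&(W[:,1]<np.median(g[:,1])-.03)]
    if len(l)>10: print('lip',len(l),np.median(l,0),l.min(0),l.max(0),cv2.minAreaRect(l[:,:2].astype(np.float32)))
    # lamp box top
    b=W[(abs(W[:,0]-.67)<.09)&(abs(W[:,1]+.05)<.09)&(abs(W[:,2]-.1)<.005)]
    t=W[(abs(W[:,0]-.67)<.06)&(abs(W[:,1]+.05)<.06)&(W[:,2]>.113)]
    print('lamp tog',len(t),t.mean(0),t[t[:,2]>.125].mean(0))
    bed=W[(abs(W[:,2]-.1)<.005)&(W[:,1]>.03)&(W[:,0]>.3)]
    print('bed',np.median(bed[:,2]),cv2.minAreaRect(bed[:,:2].astype(np.float32)))
    # ledge front edge: z~.05
    lw=W[(abs(W[:,2]-.05)<.004)&(abs(W[:,0]-.6)<.2)&(abs(W[:,1]+.07)<.1)]
    print('ledge',np.median(lw[:,2]),cv2.minAreaRect(lw[:,:2].astype(np.float32)))
```

```text
scene 1614 0.14996786074483032 ((0.5135886669158936, -0.05964098125696182), (0.10352262109518051, 0.08019565790891647), 5.721137046813965)
lip 301 [ 0.5096 -0.0977  0.1333] [ 0.4668 -0.1035  0.126 ] [ 0.5608 -0.0933  0.1409] ((0.5137378573417664, -0.09732266515493393), (0.09423987567424774, 0.004600862506777048), 5.645090103149414)
lamp tog 86 [ 0.6718 -0.0462  0.1284] [ 0.6741 -0.0459  0.1335]
bed 0.10015933021766144 ((0.5912123918533325, 0.4297395646572113), (0.7994490265846252, 0.5464169383049011), 89.99459838867188)
ledge 0.049470421473487236 ((0.6112765073776245, -0.04868572950363159), (0.3885440230369568, 0.12488414347171783), 6.050723075866699)
top 2534 0.15004158030032416 ((0.5138938426971436, -0.05698418244719505), (0.10157815366983414, 0.07597716152667999), 5.94078254699707)
lamp tog 65 [ 0.6706 -0.0406  0.1305] [ 0.6725 -0.0405  0.1341]
bed 0.10024184578161588 ((0.5908369421958923, 0.1528056263923645), (0.5488553047180176, 0.27945297956466675), 5.578187465667725)
ledge 0.049462744456765906 ((0.5958802103996277, -0.04826013743877411), (0.37647566199302673, 0.12007319927215576), 5.894346237182617)
```

Run:
```python
from h import *
a=shot('scene');b=shot('top')
def crop(p,c,s,f):
    im=cv2.cvtColor(p['pixels'],cv2.COLOR_RGB2BGR)[c[1]:c[1]+s[1],c[0]:c[0]+s[0]]
    return cv2.resize(im,None,fx=f,fy=f,interpolation=cv2.INTER_CUBIC)
cv2.imwrite('pics/c1.png',np.hstack([crop(a,(180,150),(100,150),4),crop(b,(235,175),(100,150),4)]))
W=cloud(b)
print('z mm, top rows 185..275 step5, cols 240..320 step4')
for r in range(185,280,6): print(r,(W[r,240:322:4,2]*1000).round().astype(int))
print('x',W[230,240:322:4,1].round(3)); print(W[185:280:6,280,0].round(3))
W=cloud(a)
for r in range(160,250,5): print(r,(W[r,200:280:5,2]*1000).round().astype(int),(W[r,200:280:5,1]*1000).round().astype(int))
```

```text
z mm, top rows 185..275 step5, cols 240..320 step4
185 [100  66  51  50  49  50  51  47  47  48  49  49  49  49  47  50  50  -1
  -2   1  25]
191 [100  85  47  52  52  47  53  73  76  79  75  50  51  47  51  51  49   2
   0   0  21]
197 [101  97  45  49 134 131 134 132 132 131 133 134 133 130 133  47  51   3
   1  -1  -1]
203 [101  99  49  47 134 134 130 133 134 135 133 150 148 152 150  50  52   0
   0  -3  -2]
209 [100 100  44  50 149 150 149 150 154 150 146 153 151 150 151 100  50  -2
  -2   1  -2]
215 [100  99  50  51 100 151 151 150 147 151 149 149 150 152 152 150  50  49
   1   1  -3]
221 [100  98  50  53  98 150 150 147 149 149 149 150 150 149 152 150  51  51
   0   0   2]
227 [ 99 101  46  48  97 152 149 149 148 147 150 150 148 153 151 150  49  48
   0   1   1]
233 [ 99 100  62  50 100 152 150 152 149 150 151 148 148 150 154 151  51  52
   0  -1   1]
239 [101 100  82  49  97 152 149 149 149 147 147 148 148 151 151 150  98  51
   2   2   3]
245 [ 99  99  96  51  50 151 151 151 149 146 148 147 149 150 151 152  99  50
  -1   0  -2]
251 [102  96  97  51  53 147 152 152 150 149 152
[... 3095 characters left out ...]
0 49 73] [ -97  -93 -108 -108 -107 -104 -104 -105 -101 -102 -101  -99  -89  -63
  -39  -58]
230 [50 52 58 61 64 68 71 75 77 80 84 87 79 59 50 50] [-110 -107 -109 -108 -106 -106 -105 -104 -102 -101 -101  -99  -88  -65
  -52  -48]
235 [50 50 48 50 50 55 58 63 65 68 71 76 70 52 49 46] [-121 -117 -111 -110 -105 -105 -104 -104 -103 -102 -100 -101  -91  -70
  -64  -57]
240 [41 45 47 48 50 50 50 49 52 57 60 63 56 49 50 50] [-125 -125 -122 -119 -116 -112 -108 -103 -102 -103 -102 -100  -90  -79
  -76  -72]
245 [28 30 34 39 42 44 48 48 50 49 49 48 50 49 51 51] [-126 -124 -123 -123 -121 -119 -118 -115 -112 -107 -103  -99  -96  -92
  -89  -85]<stdin>:12: RuntimeWarning: invalid value encountered in cast
```

View pics/c1.png

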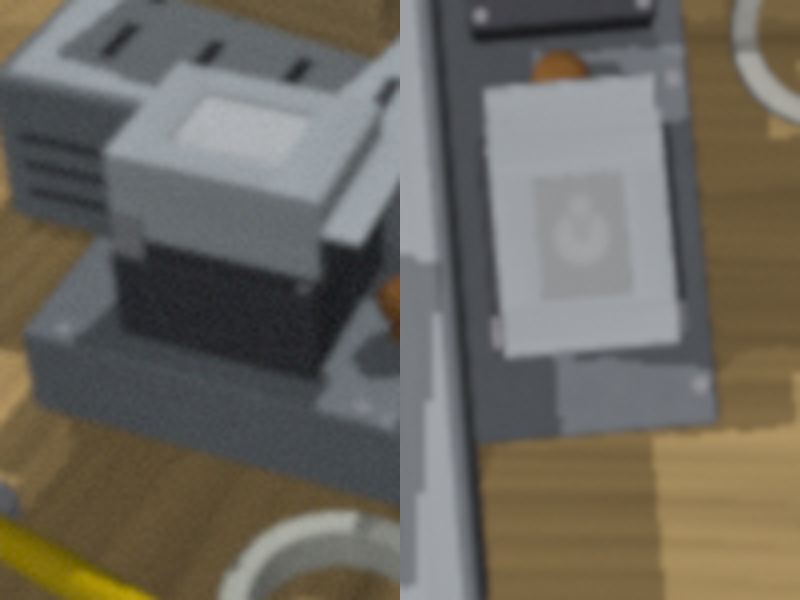

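Emit:
{"fn": "drive_tool", "kwargs": {"increments": [[0, 0, -40, 0, 0, 0, 1], [0, 0, -40, 0, 0, 0, 1], [0, 0, -40, 0, 0, 0, 1], [0, 0, -20, 0, 0, 0, 1], [0, 0, 0, 0, 0, 6.9, 1], [0, 0, 0, 0, 0, 6.9, 1], [0, 0, 0, 0, 0, 6.9, 1], [0, 0, 0, -6, 0, 0, 1], [0, 0, 0, -6, 0, 0, 1], [0, 0, 0, -6, 0, 0, 1], [0, 0, 0, -6, 0, 0, 1], [0, 0, 0, -6, 0, 0, 1]], "newtons": 10}}

```text
t: 2.7
eef_pos: [0.3134, -0.6263, 0.3548]
orientation: [0.194, 0.716, -0.647, -0.174]
wrist_force: [0.3, 0.6, -1.0]
finger_gap: 0.156
```

```bash
cat > go.py <<'E'
from h import *
import sys
np.set_printoptions(precision=4,suppress=True)
YAW=np.radians(5.8); C=np.array([.514,-.058]); u=np.array([np.cos(YAW),np.sin(YAW),0]); v=np.array([-u[1],u[0],0])
def tgt(s,z,alpha,side=0):   # s: along u (lip side +) of the leading (upper) tip corner, z its height, m
    a=np.radians(alpha); zt=-np.sin(a)*u+[0,0,-np.cos(a)]; xt=-v; yt=np.cross(zt,xt)
    T=np.r_[C,0]+s*u+side*v+[0,0,z]-.016*yt
    return T,R.from_matrix(np.c_[xt,yt,zt])
def where():
    o=robot.get_obs(); r=rot(o['orientation']); P=o['eef_pos']
    cor=P+.016*r.apply([0,1,0])-np.r_[C,0]
    print('t',round(o['t'],2),'corner s,side,z mm',(np.array([cor@u,cor@v,cor[2]])*1000).round(1),'tcp',P,'F',o['wrist_force'],'q',o['joint_positions'],'gap',round(o['finger_gap'],3))
    return P,r
if __name__=='__main__':
    P,r=where(); g=[float(x) for x in sys.argv[1:]]
    for i in range(0,len(g),4):
        s,z,al,side=g[i:i+4]; T,Rt=tgt(s/1e3,z/1e3,al,side/1e3)
        print('-> shift(tool mm)',(r.inv().apply(T-P)*1000).round(1),'rotvec(tool deg)',np.degrees((r.inv()*Rt).as_rotvec()).round(2)); P,r=T,Rt
E
python3 go.py 150 340 30 0 100 200 30 0 75 122 30 0
```

```text
t 2.7 corner s,side,z mm [-270.8 -545.1  362.9] tcp [ 0.3134 -0.6263  0.3548] F [ 0.3244  0.6279 -1.0324] q [-0.9695  0.3789  1.5364 -0.4605  1.5047  0.5958] gap 0.156
-> shift(tool mm) [-544.7 -375.  -193.7] rotvec(tool deg) [ 0.27 -0.13  0.  ]
-> shift(tool mm) [ -0.  -26.7 146.2] rotvec(tool deg) [0. 0. 0.]
-> shift(tool mm) [  0.  -17.3  80. ] rotvec(tool deg) [0. 0. 0.]
```

Emit:
{"fn": "drive_tool", "kwargs": {"increments": [[-30, -21, -11, 0, 0, 0, 1], [-30, -21, -11, 0, 0, 0, 1], [-30, -21, -11, 0, 0, 0, 1], [-30, -21, -11, 0, 0, 0, 1], [-30, -21, -11, 0, 0, 0, 1], [-30, -21, -11, 0, 0, 0, 1], [-30, -21, -11, 0, 0, 0, 1], [-30, -21, -11, 0, 0, 0, 1], [-30, -21, -11, 0, 0, 0, 1], [-30, -21, -11, 0, 0, 0, 1], [-30, -21, -11, 0, 0, 0, 1], [-30, -21, -11, 0, 0, 0, 1]]}}

```text
t: 3.7
eef_pos: [0.5598, -0.2371, 0.3423]
orientation: [0.192, 0.717, -0.647, -0.173]
wrist_force: [1.0, 0.2, 0.6]
finger_gap: 0.01
```

```bash
python3 go.py 150 340 30 0 100 200 30 0 75 122 30 0
```

```text
t 3.7 corner s,side,z mm [  13.6 -182.8  350.3] tcp [ 0.5598 -0.2371  0.3423] F [0.9768 0.2001 0.6128] q [-0.3436  0.3382  1.6129 -0.2185  1.6682  1.1565] gap 0.01
-> shift(tool mm) [-182.7 -123.5  -59.4] rotvec(tool deg) [-0.01 -0.04  0.06]
-> shift(tool mm) [ -0.  -26.7 146.2] rotvec(tool deg) [0. 0. 0.]
-> shift(tool mm) [  0.  -17.3  80. ] rotvec(tool deg) [0. 0. 0.]
```

Emit:
{"fn": "drive_tool", "kwargs": {"increments": [[-30, -20, -10, 0, 0, 0, 1], [-30, -20, -10, 0, 0, 0, 1], [-30, -20, -10, 0, 0, 0, 1], [-30, -20, -10, 0, 0, 0, 1], [-30, -20, -10, 0, 0, 0, 1], [-30, -20, -10, 0, 0, 0, 1], [0, 0, 0, 0, 0, 0, 1], [0, 0, 0, 0, 0, 0, 1]]}}

```text
t: 4.37
eef_pos: [0.6743, -0.0446, 0.3336]
orientation: [0.193, 0.718, -0.646, -0.173]
wrist_force: [0.1, 0.7, 1.4]
finger_gap: 0.008
```

```bash
python3 go.py 100 200 30 0 80 122 30 0
```

```text
t 4.37 corner s,side,z mm [147.   -2.9 341.6] tcp [ 0.6743 -0.0446  0.3336] F [0.0737 0.7198 1.3787] q [-0.0666  0.4774  1.4345 -0.0868  1.7468  1.4067] gap 0.008
-> shift(tool mm) [ -3.1 -30.2 146.1] rotvec(tool deg) [ 0.03 -0.1   0.18]
-> shift(tool mm) [ -0.  -21.7  77.5] rotvec(tool deg) [0. 0. 0.]
```

Emit:
{"fn": "drive_tool", "kwargs": {"increments": [[-1, -8, 36, 0, 0, 0, 1], [-1, -8, 36, 0, 0, 0, 1], [-1, -7, 37, 0, 0, 0, 1], [0, -7, 37, 0, 0, 0, 1], [0, -6, 20, 0, 0, 0, 1], [0, -6, 20, 0, 0, 0, 1], [0, -5, 17, 0, 0, 0, 1], [0, -3, 10, 0, 0, 0, 1], [0, 0, 0, 0, 0, 0, 1], [0, 0, 0, 0, 0, 0, 1]]}}

```text
t: 5.2
eef_pos: [0.6107, -0.0502, 0.1252]
orientation: [0.192, 0.717, -0.647, -0.173]
wrist_force: [0.2, 0.3, 0.5]
finger_gap: 0.006
```

```bash
python3 - <<'E'
from go import *
where()
a=shot('scene');b=shot('top')
def crop(p,c,s,f):
    im=cv2.cvtColor(p['pixels'],cv2.COLOR_RGB2BGR)[c[1]:c[1]+s[1],c[0]:c[0]+s[0]]
    return cv2.resize(im,None,fx=f,fy=f,interpolation=cv2.INTER_CUBIC)
cv2.imwrite('pics/c2.png',np.hstack([crop(a,(180,110),(180,160),2.2),crop(b,(220,100),(180,160),2.2)]))
E
python3 go.py 60 124 30 0 60 165 30 0
```

```text
t 5.2 corner s,side,z mm [ 83.1  -2.  133.2] tcp [ 0.6107 -0.0502  0.1252] F [0.2316 0.2604 0.4568] q [-0.0803  0.5907  1.6731 -0.0922  1.3951  1.4288] gap 0.006
t 5.3 corner s,side,z mm [ 84.   -1.8 134. ] tcp [ 0.6115 -0.0499  0.126 ] F [ 0.3171 -0.0224 -0.3286] q [-0.0798  0.5898  1.6721 -0.0921  1.395   1.4289] gap 0.006
-> shift(tool mm) [-1.8 15.8 20.6] rotvec(tool deg) [-0.1  -0.05  0.04]
-> shift(tool mm) [  0.   20.5 -35.5] rotvec(tool deg) [0. 0. 0.]
```

View pics/c2.png

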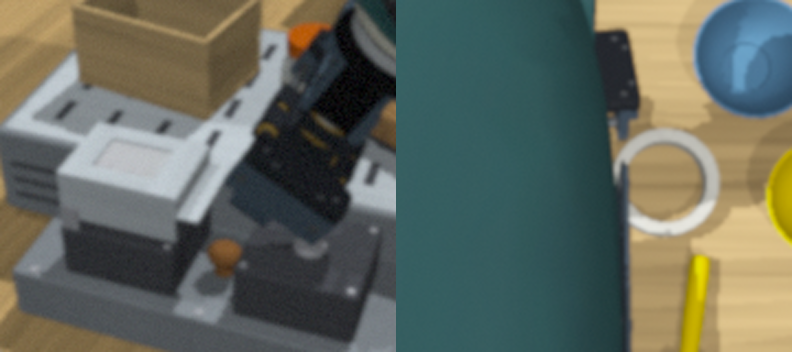

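Run:
```python
from go import *
P,r=where()
a=shot('scene');W=cloud(a)
print('tcp px crop',(proj(a,P)-[180,110])*2.2)
D=(W-P); L=r.inv().apply(np.nan_to_num(D,nan=9).reshape(-1,3)).reshape(420,560,3)*1000
m=(abs(L[...,0])<120)&(abs(L[...,1])<60)&(L[...,2]>-130)&(L[...,2]<15)&(W[...,2]>.105)
q=L[m]
for lo in range(-130,15,10):
    k=q[(q[:,2]>=lo)&(q[:,2]<lo+10)]
    if len(k)>3: print(lo,len(k),'x',k[:,0].min().round(),k[:,0].max().round(),'y',k[:,1].min().round(),k[:,1].max().round())
# lip & toggle
s=(W-np.r_[C,0])@u*1000; sd=(W-np.r_[C,0])@v*1000
k=(s>50)&(s<75)&(abs(sd)<45)&(W[...,2]>.12)&(W[...,2]<.14); print('lip',k.sum(),s[k].min(),s[k].max(),np.median(W[k][:,2]),sd[k].min(),sd[k].max())
```

```text
t 5.3 corner s,side,z mm [ 84.   -1.8 134. ] tcp [ 0.6115 -0.0499  0.126 ] F [ 0.3171 -0.0224 -0.3286] q [-0.0798  0.5898  1.6721 -0.0921  1.395   1.4289] gap 0.006
tcp px crop [[248.3126 207.7743]]
-130 959 x -88.0 91.0 y -37.0 38.0
-120 732 x -85.0 91.0 y -38.0 38.0
-110 604 x -85.0 90.0 y -38.0 39.0
-100 422 x -76.0 83.0 y -38.0 39.0
-90 312 x -79.0 83.0 y -37.0 39.0
-80 39 x -75.0 83.0 y -36.0 36.0
-20 55 x -5.0 12.0 y -59.0 18.0
-10 87 x -6.0 12.0 y -58.0 18.0
0 234 x -38.0 39.0 y -10.0 60.0
10 217 x -37.0 39.0 y 29.0 60.0
lip 304 50.02423298435315 68.74524137807276 0.1332200656377806 -39.533351477525635 36.28687571374589
```

Emit:
{"fn": "drive_tool", "kwargs": {"increments": [[-1, 2, 9, 0, 0, 0, 1], [-1, 4, 9, 0, 0, 0, 1], [0, 0, 0, 0, 0, 0, 1], [0, 4, 2, 0, 0, 0, 1], [0, 3, 2, 0, 0, 0, 1], [0, 0, 0, 0, 0, 0, 1], [0, 4, -4, 0, 0, 0, 1], [0, 4, -4, 0, 0, 0, 1], [0, 3, -3, 0, 0, 0, 1], [0, 0, 0, 0, 0, 0, 1]]}}

```text
t: 6.18
eef_pos: [0.5845, -0.0503, 0.1283]
orientation: [0.192, 0.717, -0.647, -0.173]
wrist_force: [2.0, 0.3, 0.0]
finger_gap: 0.006
```

```bash
cat > look.py <<'E'
from go import *
where()
a=shot('scene');W=cloud(a); D=W-np.r_[C,0]; s=D@u*1000; sd=D@v*1000; z=W[...,2]*1000
# guard outline via near cheek (side -35..-40)
k=(sd<-33)&(sd>-45)&(s>-60)&(s<90)&(z>112)&(z<260)
for lo in range(-60,90,15):
    j=k&(s>=lo)&(s<lo+15)
    if j.sum(): print(lo,j.sum(),'z',z[j].min().round(),z[j].max().round())
im=cv2.cvtColor(a['pixels'],cv2.COLOR_RGB2BGR)[90:270,170:370]
import sys
if len(sys.argv)>1: cv2.imwrite('pics/'+sys.argv[1],cv2.resize(im,None,fx=3,fy=3,interpolation=cv2.INTER_CUBIC))
E
python3 look.py
```

```text
t 6.18 corner s,side,z mm [ 57.1   0.5 136.2] tcp [ 0.5845 -0.0503  0.1283] F [2.0376 0.3085 0.0441] q [-0.0833  0.5515  1.7318 -0.0943  1.3743  1.4279] gap 0.006
-60 86 z 114.0 151.0
-45 158 z 112.0 153.0
-30 162 z 112.0 156.0
-15 168 z 113.0 158.0
0 179 z 114.0 161.0
15 175 z 117.0 163.0
30 195 z 119.0 166.0
45 45 z 119.0 152.0
60 8 z 149.0 152.0
```

Emit:
{"fn": "drive_tool", "kwargs": {"increments": [[0, 6, -5, 0, 0, 0, 1], [0, 6, -5, 0, 0, 0, 1], [0, 7, -4, 0, 0, 0, 1], [0, 7, -4, 0, 0, 0, 1], [0, 8, -3, 0, 0, 0, 1], [0, 8, -3, 0, 0, 0, 1], [0, 0, 0, 0, 0, 0, 1], [0, 0, 0, 0, 0, 0, 1]]}}

```text
t: 6.9
eef_pos: [0.56, -0.0528, 0.1695]
orientation: [0.192, 0.717, -0.647, -0.173]
wrist_force: [0.8, -0.3, -0.5]
finger_gap: 0.006
```

```bash
python3 look.py l1.png
```

```text
t 6.9 corner s,side,z mm [ 32.4   0.5 177.5] tcp [ 0.56   -0.0528  0.1695] F [ 0.7559 -0.3446 -0.4757] q [-0.0898  0.4651  1.7769 -0.0969  1.4151  1.4188] gap 0.006
-60 124 z 112.0 156.0
-45 180 z 113.0 166.0
-30 201 z 116.0 177.0
-15 208 z 124.0 187.0
0 209 z 135.0 195.0
15 163 z 145.0 195.0
30 33 z 155.0 192.0
```

View pics/l1.png

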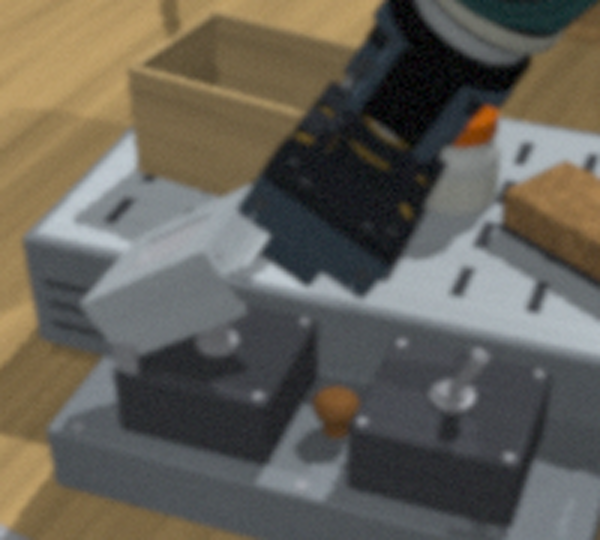

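Emit:
{"fn": "drive_tool", "kwargs": {"increments": [[0, -6, 9, 0, 0, 0, 1], [0, -7, 10, 0, 0, 0, 1], [0, -7, 10, 0, 0, 0, 1], [0, -6, 9, 0, 0, 0, 1], [0, 0, 0, 0, 0, 0, 1], [0, 0, 0, 0, 0, 0, 1]]}}

```text
t: 7.45
eef_pos: [0.5629, -0.0523, 0.1219]
orientation: [0.193, 0.717, -0.647, -0.174]
wrist_force: [-0.2, 0.7, -0.6]
finger_gap: 0.005
```

```bash
python3 look.py
```

```text
t 7.45 corner s,side,z mm [ 35.4   0.7 129.9] tcp [ 0.5629 -0.0523  0.1219] F [-0.2306  0.7007 -0.6378] q [-0.0888  0.5334  1.778  -0.0976  1.3492  1.4262] gap 0.005
-60 111 z 114.0 151.0
-45 167 z 112.0 157.0
-30 174 z 113.0 162.0
-15 176 z 117.0 168.0
0 184 z 122.0 173.0
15 187 z 128.0 179.0
30 146 z 132.0 179.0
45 11 z 137.0 168.0
75 8 z 236.0 240.0
```

Guard at about 0.35 rad, resting on the finger. Now push the toggle over.

Emit:
{"fn": "drive_tool", "kwargs": {"increments": [[0, 5, 3, 0, 0, 0, 1], [0, 5, 3, 0, 0, 0, 1], [0, 5, 3, 0, 0, 0, 1], [0, 4, 2, 0, 0, 0, 1], [0, 4, 2, 0, 0, 0, 1], [0, 4, 2, 0, 0, 0, 1], [0, 4, 2, 0, 0, 0, 1], [0, 3, 2, 0, 0, 0, 1], [0, 0, 0, 0, 0, 0, 1], [0, 0, 0, 0, 0, 0, 1], [0, 0, 0, 0, 0, 0, 1]]}}

```text
t: 8.42
eef_pos: [0.5247, -0.0563, 0.1235]
orientation: [0.192, 0.717, -0.647, -0.174]
wrist_force: [0.3, 0.8, -0.6]
finger_gap: 0.002
```

```bash
python3 look.py l2.png
```

```text
t 8.42 corner s,side,z mm [ -3.1   0.6 131.5] tcp [ 0.5247 -0.0563  0.1235] F [ 0.2814  0.7942 -0.576 ] q [-0.1     0.481   1.8601 -0.104   1.3171  1.421 ] gap 0.002
-60 137 z 112.0 158.0
-45 188 z 112.0 171.0
-30 210 z 116.0 181.0
-15 209 z 129.0 195.0
0 111 z 139.0 200.0
15 20 z 152.0 163.0
45 25 z 227.0 241.0
75 13 z 214.0 219.0
```

View pics/l2.png

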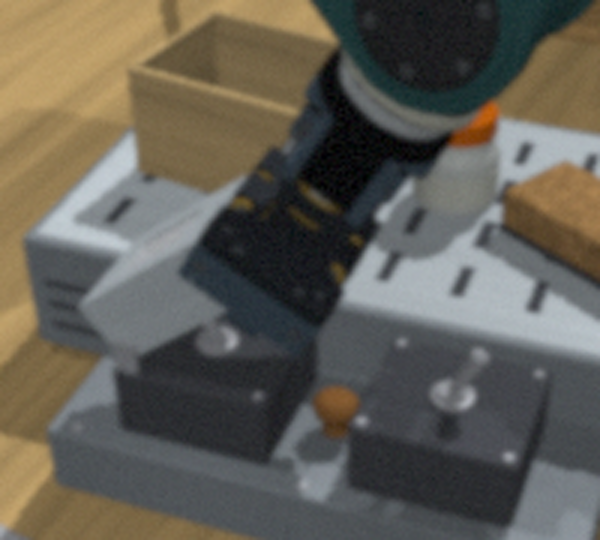

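Emit:
{"fn": "drive_tool", "kwargs": {"increments": [[0, 2, 1, 0, 0, 0, 1], [0, 1, 0, 0, 0, 0, 1], [0, 0, 0, 0, 0, 0, 1], [0, 0, 0, 0, 0, 0, 1]]}}

```text
t: 8.8
eef_pos: [0.5223, -0.0567, 0.1246]
orientation: [0.192, 0.717, -0.647, -0.173]
wrist_force: [5.0, 2.3, 4.5]
finger_gap: 0.003
```

Emit:
{"fn": "drive_tool", "kwargs": {"increments": [[0, -7, -4, 0, 0, 0, 1], [0, -9, -5, 0, 0, 0, 1], [0, -9, -5, 0, 0, 0, 1], [0, -9, -5, 0, 0, 0, 1], [0, -9, -5, 0, 0, 0, 1], [0, -9, -5, 0, 0, 0, 1], [0, -9, -5, 0, 0, 0, 1], [0, -9, -5, 0, 0, 0, 1], [0, -9, -5, 0, 0, 0, 1], [0, 0, 0, 0, 0, 0, 1], [0, 0, 0, 0, 0, 0, 1]]}}

```text
t: 9.72
eef_pos: [0.612, -0.0474, 0.1227]
orientation: [0.192, 0.717, -0.647, -0.173]
wrist_force: [-0.1, -0.3, -0.4]
finger_gap: 0.007
```

```bash
python3 look.py
```

```text
t 9.72 corner s,side,z mm [ 84.7   0.6 130.7] tcp [ 0.612  -0.0474  0.1227] F [-0.1252 -0.3171 -0.3948] q [-0.0763  0.5954  1.6707 -0.0906  1.393   1.4315] gap 0.007
-60 60 z 112.0 151.0
-45 159 z 112.0 152.0
-30 153 z 112.0 152.0
-15 150 z 112.0 152.0
0 154 z 113.0 152.0
15 155 z 112.0 153.0
30 161 z 112.0 152.0
45 84 z 112.0 151.0
60 17 z 131.0 134.0
```

Emit:
{"fn": "drive_tool", "kwargs": {"increments": [[0, 0, -15, 0, 0, 0, 1], [0, 0, -30, 0, 0, 0, 1], [0, 0, -35, 0, 0, 0, 1], [0, 0, -35, 0, 0, 0, 1], [0, 0, -30, 0, 0, 0, 1], [30, 0, -20, 0, 0, 0, 1], [35, 0, 0, 0, 0, 0, 1], [35, 0, 0, 0, 0, 0, 1], [35, 0, 0, 0, 0, 0, 1], [35, 0, 0, 0, 0, 0, 1], [35, 0, 0, 0, 0, 0, 1], [35, 0, 0, 0, 0, 0, 1]]}}

```text
t: 10.77
eef_pos: [0.7183, -0.2795, 0.2672]
orientation: [0.192, 0.717, -0.647, -0.173]
wrist_force: [0.7, -0.2, -0.1]
finger_gap: 0.005
```

Emit:
{"fn": "drive_tool", "kwargs": {"increments": [[35, 0, 0, 0, 0, 0, 1], [35, 0, 0, 0, 0, 0, 1], [35, 0, 0, 0, 0, 0, 1], [35, 0, 0, 0, 0, 0, 1], [0, 0, 0, 0, 0, 0, 1], [0, 0, 0, 0, 0, 0, 1], [0, 0, 0, 0, 0, 0, 1]]}}

```text
t: 11.35
eef_pos: [0.7326, -0.4168, 0.2664]
orientation: [0.192, 0.717, -0.647, -0.173]
wrist_force: [0.1, 0.2, 0.4]
finger_gap: 0.003
```

Run:
```python
from go import *
where()
b=shot('top'); im=cv2.cvtColor(b['pixels'],cv2.COLOR_RGB2BGR)[115:295,230:410]
o=cv2.cvtColor(cv2.imread('pics/top0.png'),cv2.COLOR_BGR2RGB)[...,::-1][115:295,230:410]
cv2.imwrite('pics/f.png',np.hstack([cv2.resize(x,None,fx=2.2,fy=2.2,interpolation=cv2.INTER_CUBIC) for x in (o,im)]))
a=shot('scene')
W=cloud(b);D=W-np.r_[C,0];s=D@u*1000;sd=D@v*1000;k=(abs(s)<45)&(abs(sd)<30);print('roof z near hinge/lip',np.median(W[k&(s<-25)][:,2]),np.median(W[k&(s>25)][:,2]))
t=W[(abs(W[...,0]-.67)<.06)&(abs(W[...,1]+.05)<.06)&(W[...,2]>.113)];print('lamp',len(t),t[t[:,2]>.125].mean(0))
```

```text
t 11.35 corner s,side,z mm [ 167.3 -379.1  274.4] tcp [ 0.7326 -0.4168  0.2664] F [0.1357 0.2235 0.3909] q [-0.46    0.7804  1.0767 -0.2732  1.7327  1.0263] gap 0.003
roof z near hinge/lip 0.7427064311842068 0.15034009481392674
lamp 65 [ 0.6725 -0.0404  0.1347]
```

View pics/f.png

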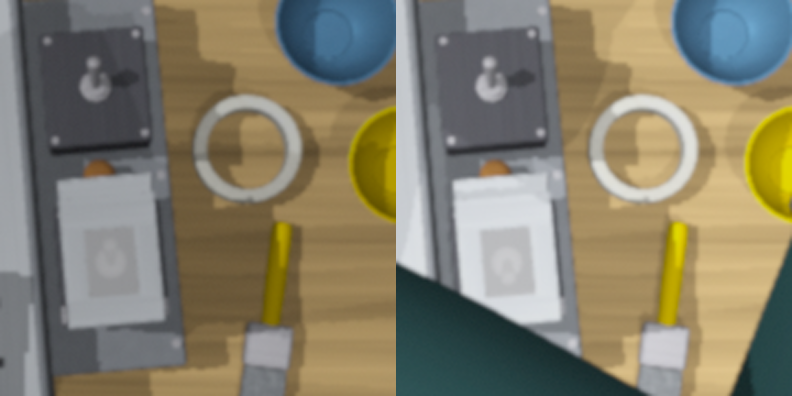

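The final picture shows the toggle under the window with its tip now on the hinge side (about pixel 507,275; it was at 112,245 before). The guard is shut, and the lamp toggle and loose things haven't moved.

```bash
python3 -c "
from station import ticket
print(ticket.job_done())"
```

```text
the job is handed in; nothing more can be done
None
```

The fan is switched on and the guard has dropped shut over the toggle; I handed the job in at about 11.4 s. No verdict was reported.

**What I did:** The guard turned out to be mounted a quarter turn from the task text. Its lip faces the lamp box and its hinge faces the robot's base side, so I followed the pictures instead. With the fingers shut and tilted 30°, I lifted the lip to about 0.6 rad and lowered the tip under the guard. The guard stayed on the finger at about 0.35 rad. I then pushed the toggle over towards the hinge and drew straight out.

**Last checks:**
- **Guard:** the roof read level at about 151–152 mm just after I drew out, the same as before the start. In the last top view the arm hid the hinge end of the guard, so the 0.74 m roof reading there is the arm.
- **Fan toggle:** through the window its tip has moved to the hinge side. The reading is coarse, because the toggle is only a few pixels wide.
- **Lamp toggle:** its tip is where it was, to within 1 mm.
- **Loose things:** the knob, tape, bowls and brush look unmoved in the last top view. I did not measure them. I did not check the glue, sanding block and plywood box after the last move, though the arm stayed clear of them.
- **Forces:** wrist force readings, taken at the end of each move, were at most about 7 N, when the fingertip pushed the last 3 mm on the toggle. At hand-in the arm was well clear of everything.

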